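# Park the plunger and slide the sample stage to its stop

## Task

The specimen stage of the light table is locked by a spring plunger: pull the red T-handle up, without forcing it hard against its top stop, twist it clockwise into its rest notch and let go so that it stays retracted. Then slide the stage by its blue post gently along the rails until it is fully home, press it snugly (about 9 N) against the yellow end stop for a moment without ramming it, and let go. Leave everything else on the bench where it is.

Things in the scene. Friction and masses are not known exactly. Their poses are not given: they have to be found in the camera images.
- fixture: Light-table fixture, aluminium base plate 170 x 340 x 12 mm fixed to the bench (place and yaw vary). Origin on its underside, below the middle of the stage as it starts; z up, +y is the way the stage slides, x across the rails; the plate spans y -140 to +200 mm. A grey bridge (84 x 40 mm, 48 mm high) at y -100 mm carries the plunger.
- collar_top (a point): Top centre of the plunger's brass collar (about 30 mm wide), on the plunger's upright axis, 64 mm above the bench. The spindle's red cross pin lies in its deep slot along the fixture's x and must rise 13 mm (11 N of spring) to clear the collar and turn. A rest notch 3.5 mm deep lies 75 degrees clockwise, seen from above; 78 degrees is blocked. It turns only that way.
- handle (a point): Centre of the red T-handle, a bar 46 mm long (its x, along the fixture's x at the start), 14 mm thick (y), 20 mm tall, on the plunger's axis, 86 to 98 mm above the bench. It is loose on its rod: before the spring is felt come 0 to 6 mm of free lift (under 3 N), different each time and not to be seen from its height. Then the spring: 5 N at once, 0.45 N more per mm.
- post (a point): Blue upright push post of the stage, 16 mm in diameter, from 32 to 102 mm above the bench; this point is on its axis, 85 mm above the bench. The stage is a white frame 120 x 110 mm, top 32 mm high, with a clipped-on dish. With the plunger parked it slides along the fixture's +y with about 2 N of friction; the end stop comes after 60 to 100 mm.
- bumper (a point): Middle of the stage's leading (+y) edge, 26 mm above the bench.
- stop_face (a point): Middle of the black rubber face, turned to the stage, of the yellow end stop (block 50 x 22 x 26 mm fixed between the rails at a place that varies, plus 4 mm of rubber, 25 N per mm); its y is the fixture's +y. The stage is home when its leading edge touches this face. A snug press is 6 to 13 N; more than 17 N is ramming it.
- buffer: Rubber buffer inside the collar's foot, the plunger's top stop (not visible): met when the spindle has risen 14 mm at 11.3 N of spring, it adds 10 N per mm. Pressing it with more than 10 N (over 21 N of pull in all) is forcing it. Let down in the rest notch the spindle stays 9.5 mm above its working height. Origin on the plunger's axis, at bench height.
- carriage: The sliding stage itself; its origin lies at the fixture's origin as it starts and moves with it along the fixture's y.
- stop: The yellow end stop; origin at the centre of its underside, on the base plate, 15 mm beyond its rubber face.
- jar_a: Bystander, to be left alone: jar of olives with an orange lid, 64 mm wide, 95 mm tall; origin at the centre of its underside.
- jar_b: Bystander, to be left alone: jar with a white lid, 64 mm wide, 95 mm tall; origin at the centre of its underside.
- jar_c: Bystander, to be left alone: jar of green olives with a red lid, 64 mm wide, 95 mm tall; origin at the centre of its underside.
- lid: Bystander, to be left alone: loose yellow jar lid, 68 mm wide, 12 mm tall; origin at the centre of its underside.
- dish: Bystander, to be left alone: empty clear dish, 64 mm wide, 12 mm tall; origin at the centre of its underside.
- spoon: Bystander, to be left alone: sampling spoon, 150 mm long; origin at the centre of its underside.
- tweezers: Bystander, to be left alone: steel tweezers, 110 mm long, 5 mm tall; origin at the centre of its underside.

How it is judged:
On the way, in this order (a step that is already met when the one before it is completed fails the run):
1. The plunger is parked: turned clockwise into its rest notch, retracted, the handle let go, the stage not yet moved (angle between the x axis of handle and the x axis of fixture, either way round above 1.25 rad and z of handle in the frame of fixture between 0.0945 and 0.11 m and contact force between the fingers and anything else below 0.1 N and y of post in the frame of fixture below 0.01 m), for 0.3 s.
2. The stage is home and pressed snugly against the yellow end stop (at least 5 N) (y of bumper in the frame of stop_face between -0.0015 and 0.003 m and contact force between carriage and stop above 5 N), for 0.2 s.
At the end, for the whole second after the job is handed in: The plunger stays retracted in its rest notch (handle turned at least 71.6 degrees clockwise from the fixture's x, its centre 94.5 to 110 mm above the bench), the stage's leading edge is within 1.5 mm of the face of the yellow end stop and at rest, and nothing is held (angle between the x axis of handle and the x axis of fixture, either way round above 1.25 rad and z of handle in the frame of fixture between 0.0945 and 0.11 m and y of bumper in the frame of stop_face between -0.0015 and 0.003 m and contact force between the fingers and anything else below 0.1 N and linear speed of carriage below 0.005 m/s); the robot touches nothing.
It fails at once if The plunger is forced against its top stop (more than 10 N on its rubber buffer) (contact force between buffer and anything else above 10 N).
It fails at once if The stage is rammed into the end stop (more than 17 N) (contact force between carriage and stop above 17 N).
It fails at once if Another thing on the bench is displaced by more than 20 mm (distance of any of jar_a, jar_b, jar_c, lid, dish, spoon, tweezers from where it was at the start of the episode above 0.02 m).
It also fails if it takes over 56 s, if anything falls off the work surface, if the arm or the gripper's body presses on something with over 40 N, if the wrist force passes 120 N, or if a joint passes its speed limit or range.

## Robot

A 6-joint arm with a two-finger parallel gripper is mounted at the origin on the work surface. World frame = base frame: x ahead of the robot, y to its left, z up, the work surface at z = 0. Lengths are in m, angles in rad, forces in N, time in s.
With the tool pointing down it reaches from about 0.425 to 0.95 m from the base axis. Payload 3.5 kg.
Tool frame: the origin (TCP) lies at the very end of the fingers, on their centre line; the grasp point (between the pads) lies 19 mm behind it (ctrl.grip_point_offset is the distance from the TCP to the grasp point, in m); z points along the fingers, y is the line along which they close (so a half turn about z gives the same grasp; the last joint's range is limited). The gripper opens to 85 mm and grips with 20 to 120 N. Pads are 22 mm wide; open, the fingers measure 114 mm over their backs; the gripper's body (76 mm by 85 mm) begins 54 mm behind the grasp point. The pads swing forward as they close: fully open they stand 13 mm farther back than shut.
Start: joints at [1.184, 0.286, 1.577, -0, 1.279, -0.15], TCP at [0.158, 0.656, 0.231] pointing down, gripper open.
Joint ranges: [-2.77, 2.77], [-0.9, 2.22], [0.21, 2.48], [-1.53, 4.67], [0.24, 2.81], [-2.84, 2.84]. Speed limits (rad/s): [2.79, 2.79, 3.14, 3.14, 3.14, 3.14].

## Interface

Orientations are given as a unit quaternion [x, y, z, w].
In Python, from plant import ctrl gives the robot as it stands. The module is installed in compiled form; this text tells all that it offers.
- The arm moves only by the shell command python3 -m pendant 'ROWS' [OPENING] [FORCE]. ROWS is JSON, a list of rows, each an object of numbers: "dx", "dy", "dz": the shift along the tool's x, y, z in cm; "twist": the turn about the tool's z in degrees. A call has 1 to 10 rows; each row is the pose to reach, as a shift and turn from the pose commanded when the call began, along the tool's axes at that moment; what a row does not reach only later rows make up. A row lasts 1/8 s, in which the tool goes at most 62.5 mm and 10.7 degrees, less where a joint would pass 70% of its speed; a pose out of reach is approached as far as the arm can. A call with a gripper value outside its range is refused whole. OPENING is the opening in per cent of the stroke, from 0 (shut) to 100 (fully open), set as the call begins (- or left out, the last holds). The fingers move at their own pace and stop on an object; FORCE is the grip in N (left out, the last holds). Time passes only in rows, so rows that repeat a pose let the fingers close. It gives the time, the measured TCP pose, the force, the opening and the grip force at its end, in the units of the state.
- ctrl.get_state(): the state, without advancing time (a new reading comes with each control period).
- ctrl.read_camera(name): name is "side" or "top" or "wrist"; returns a dict with "img" (480x640x3 uint8, red, green, blue), "depth" (480x640 float32, m along the optical axis (not along the pixel's ray), 0 where there is no reading), "camera_matrix" (3x3 intrinsics, pixels), "distortion" ([k1, k2, p1, p2, k3] as OpenCV has them; the pictures are not rectified), "xyz" and "rotation" of the camera in the world; the wrist camera has in their place "tool_from_camera" (4x4, takes a point from camera to tool coordinates, whose origin is the TCP and whose axes are the flange's). Camera axes: x right, y up, looking along -z (the intrinsics and any distortion apply to the point x, -y, -z); pixel columns grow to the right and rows downward; lengths in m; the calibration is good to about 2 mm. A picture is of the moment at which its call begins: read the wrist's pose just before it.
- ctrl.sign_off(): hands the job in; it is judged then, once.
The state is a dict: "time": time; "qpos": joint angles; "dq": joint speeds; "joint_efforts": joint torques, N m; "eef_pos": TCP position; "tcp_rot": TCP orientation; "contact_force": force on the tool from outside, world axes, zero at the start; "wrist_torque": the same for the moment, N m; "opening": opening from 0.0 (shut) to 1.0 (fully open); "finger_force": force on a finger pad.
Only numpy, scipy, OpenCV 4.12 (cv2) and the standard library are available. Lean on these libraries where they do the work, as an engineer would, in place of code of your own. Each camera call takes 0.05 s, during which the arm holds its last target. There are 200 camera calls.

## Working session

There is one attempt and no reset: what is moved stays moved. The work goes in short steps, Python scripts to look and compute and a shell command to move; the robot and the scene stay as the last step left them, time stands still between calls to the robot, and variables do not carry over. Pictures are saved under pics/ and viewed, at most 10 in all, crops included, and the job is handed in when it is done.

```bash
mkdir -p pics; cat > h.py <<'E'
import numpy as np,cv2,json
from plant import ctrl
from scipy.spatial.transform import Rotation as R
def cam(n):
    s=ctrl.get_state(); c=ctrl.read_camera(n)
    if n=='wrist':
        T=np.eye(4);T[:3,:3]=R.from_quat(s['tcp_rot']).as_matrix();T[:3,3]=s['eef_pos']
        M=T@np.array(c['tool_from_camera']);c['R']=M[:3,:3];c['t']=M[:3,3]
    else:
        r=np.array(c['rotation']);c['R']=r if r.shape==(3,3) else R.from_quat(r).as_matrix();c['t']=np.array(c['xyz'])
    return c
def rays(c,uv):
    p=cv2.undistortPoints(np.array(uv,float).reshape(-1,1,2),np.array(c['camera_matrix']),np.array(c['distortion'])).reshape(-1,2)
    return np.c_[p[:,0],-p[:,1],-np.ones(len(p))]@c['R'].T
def onplane(c,uv,z):
    d=rays(c,uv);return c['t']+d*((z-c['t'][2])/d[:,2])[:,None]
def cloud(c,mask):
    v,u=np.nonzero(mask&(c['depth']>0));d=rays(c,np.c_[u,v]);
    return c['t']+d*c['depth'][v,u][:,None]
def hsv(c): return cv2.cvtColor(c['img'],cv2.COLOR_RGB2HSV)
def save(c,n): cv2.imwrite('pics/'+n,c['img'][:,:,::-1])
E
python3 - <<'E'
from h import *
s=ctrl.get_state();print(s)
for n in('top','side','wrist'):
    c=cam(n);save(c,n+'0.png');print(n,c['t'],c['R'].round(2).tolist())
a=[cv2.imread(f'pics/{n}0.png') for n in('top','side')]
E
```

```text
{'time': 0.0, 'qpos': array([ 1.18396698e+00,  2.87205665e-01,  1.57818914e+00, -6.22883302e-06,
        1.27862431e+00, -1.50015869e-01]), 'dq': array([-0.00026265,  0.00033282, -0.0018462 , -0.00175479,  0.00068437,
       -0.00059149]), 'joint_efforts': array([-1.55388141e-03, -4.05969357e+01, -2.92630541e+01, -2.73816586e-04,
        5.95292149e-03, -1.39010535e-05]), 'eef_pos': array([0.15808715, 0.65553877, 0.22991395]), 'tcp_rot': array([ 1.18129270e-01,  9.92997484e-01, -1.17057562e-03, -3.18887239e-04]), 'contact_force': array([ 0.27697993, -0.26050548,  0.10298416]), 'wrist_torque': array([0.01874579, 0.01021795, 0.00706956]), 'finger_force': 0.0, 'opening': 1.000809768201146}
top [0.47415497 0.00472969 1.21527335] [[0.01, 1.0, -0.09], [-1.0, 0.01, -0.0], [-0.0, 0.09, 1.0]]
side [0.44294079 0.824563   0.57432961] [[-0.98, 0.08, -0.16], [-0.18, -0.52, 0.84], [-0.01, 0.85, 0.52]]
wrist [0.07672752 0.67552833 0.37285926] [[0.24, -0.92, -0.31], [0.97, 0.22, 0.08], [-0.0, -0.32, 0.95]]
```

View pics/top0.png

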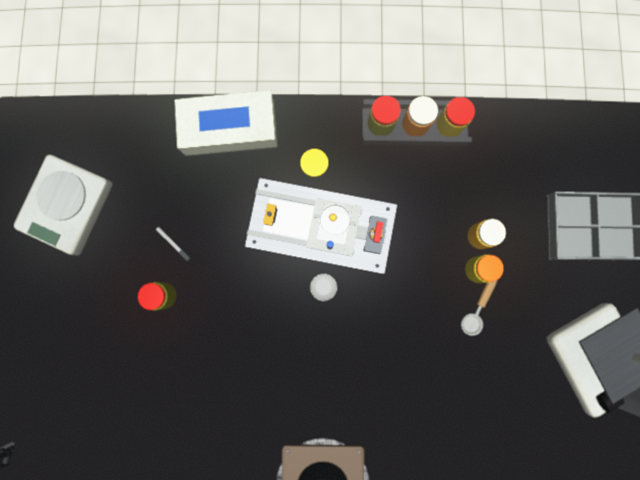

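View pics/side0.png

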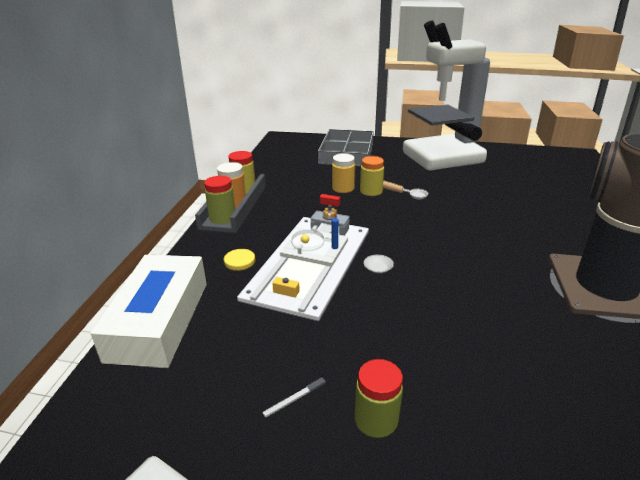

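The top view shows the plate with corners near (262,180), (396,205), (385,272) and (247,247), the handle at (377,232), the post at (330,245) and the stop at (269,214). The side view agrees: handle (330,200), post (335,233), stop (286,287). No jars are near the handle.

```bash
python3 - <<'E'
from h import *
c=cam('top')
P=onplane(c,[[262,180],[396,205],[385,272],[247,247]],.012);print(P.round(3))
H=hsv(c)
y=((P[0]-P[1])+(P[3]-P[2]))[:2];y/=np.linalg.norm(y);print('yaw of +y',np.degrees(np.arctan2(y[1],y[0])))
def blob(m,box):
    k=np.zeros_like(m);k[box[1]:box[3],box[0]:box[2]]=1;return m&k
box=(247,180,396,272)
red=blob(((H[...,0]<6)|(H[...,0]>174))&(H[...,1]>150)&(H[...,2]>80),box)
blue=blob((H[...,0]>100)&(H[...,0]<130)&(H[...,1]>130),box)
yel=blob((H[...,0]>18)&(H[...,0]<32)&(H[...,1]>150),(250,195,285,235))
for n,m,z in(('red',red,.102),('blue',blue,.09),('yel',yel,.035)):
    v,u=np.nonzero(m);print(n,len(u),u.mean(),v.mean(),onplane(c,[[u.mean(),v.mean()]],z).round(4))
    r=cv2.minAreaRect(np.c_[u,v].astype(np.float32));print(r)
    q=cloud(c,m);
    if len(q):print(np.median(q,0).round(4),q.min(0).round(3),q.max(0).round(3))
E
```

```text
[[ 0.726  0.152  0.012]
 [ 0.667 -0.173  0.012]
 [ 0.506 -0.146  0.012]
 [ 0.562  0.185  0.012]]
yaw of +y 80.03265912221829
red 111 377.68468468468467 231.76576576576576 [[ 0.5924 -0.1182  0.102 ]]
((377.7099914550781, 231.5299835205078), (6.081118583679199, 19.516149520874023), 8.130102157592773)
[ 0.5918 -0.1189  0.1012] [ 0.572 -0.126  0.095] [ 0.614 -0.11   0.106]
blue 23 329.82608695652175 244.0 [[ 0.5651 -0.0122  0.09  ]]
((330.0, 244.0), (4.0, 4.0), 90.0)
[ 0.5642 -0.0124  0.1006] [ 0.559 -0.017  0.098] [ 0.569 -0.008  0.105]
yel 131 269.5496183206107 214.32824427480915 [[0.6387 0.13   0.035 ]]
((269.39508056640625, 214.15609741210938), (8.101792335510254, 19.416362762451172), 12.094757080078125)
[0.6347 0.1292 0.037 ] [0.615 0.117 0.032] [0.664 0.142 0.043]
```

View pics/wrist0.png

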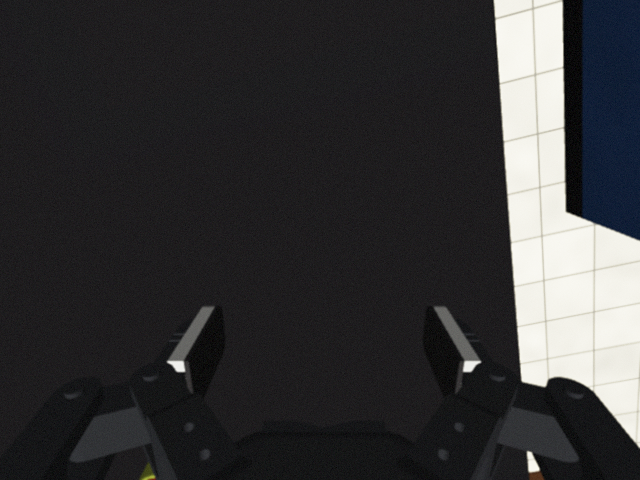

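Wrist view: only the dark bench and the fingers. The fixture yaw is about -10°, so I'll move over the handle with a -3.6° turn.

```bash
python3 -m pendant '[{"dx":-6,"dy":-6.5},{"dx":-10,"dy":-10.8},{"dx":-14,"dy":-15},{"dx":-18,"dy":-19.4},{"dx":-22,"dy":-23.7},{"dx":-26,"dy":-28},{"dx":-30,"dy":-32.3},{"dx":-34,"dy":-36.6},{"dx":-38,"dy":-41},{"dx":-42,"dy":-45.3}]' 45 60
python3 -m pendant '[{"dx":-4,"dy":-4.3},{"dx":-8,"dy":-8.6},{"dx":-12,"dy":-13},{"dx":-15.5,"dy":-17},{"dx":-18,"dy":-19.6,"twist":-3.6},{"dx":-18.4,"dy":-19.8,"twist":-3.6},{"dx":-18.4,"dy":-19.8,"twist":-3.6},{"dx":-18.4,"dy":-19.8,"twist":-3.6}]'
cat > m.py <<'E'
from h import *
import sys
c=cam('wrist');save(c,sys.argv[1]);H=hsv(c);s=ctrl.get_state()
print(s['eef_pos'].round(4),s['contact_force'].round(2))
Rt=R.from_quat(s['tcp_rot']).as_matrix();print('tool y deg',np.degrees(np.arctan2(Rt[1,1],Rt[0,1])))
red=((H[...,0]<6)|(H[...,0]>174))&(H[...,1]>150)&(H[...,2]>60)
blue=(H[...,0]>100)&(H[...,0]<130)&(H[...,1]>130)&(H[...,2]>40)
yel=(H[...,0]>18)&(H[...,0]<32)&(H[...,1]>150)
for n,m in(('red',red),('blue',blue),('yel',yel)):
    k,l,st,ce=cv2.connectedComponentsWithStats(m.astype(np.uint8))
    for i in range(1,k):
        if st[i,4]<150: continue
        q=cloud(c,l==i)
        if len(q)<50: continue
        zt=np.percentile(q[:,2],95);q=q[q[:,2]>zt-.006]
        r=cv2.minAreaRect((q[:,:2]*1000).astype(np.float32));
        print(n,ce[i].round(),st[i],'ztop',zt.round(4),'c',np.round(r[0],1),'sz',np.round(r[1],1),'ang',round(r[2],1))
E
python3 m.py w1.png
```

```text
[0.1582 0.6559 0.2306] [ 0.3  -0.57  1.08]
tool y deg 76.43149489478307
blue [611. 114.] [  582     0    58   239 13140] ztop -0.4868 c [ 316.4 1374.8] sz [  9.  460.2] ang 90.0$[0]: bad value
$[0]: bad value
```

View pics/w1.png

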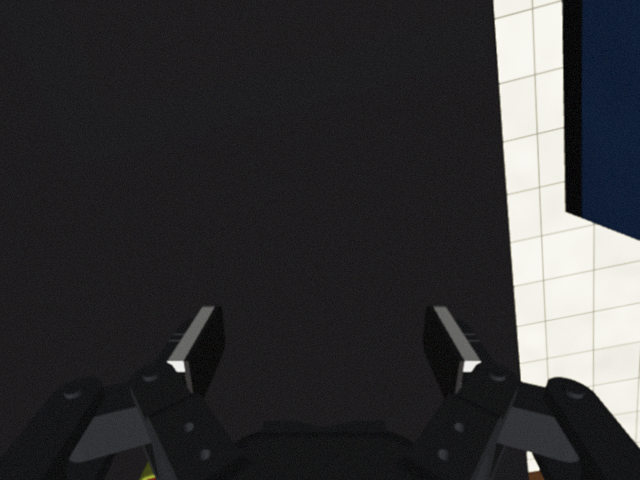

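The picture is unchanged: both calls were refused, probably because each row needs all four keys.

```bash
python3 -m pendant '[{"dx":-6,"dy":-6.5,"dz":0,"twist":0},{"dx":-10,"dy":-10.8,"dz":0,"twist":0},{"dx":-14,"dy":-15,"dz":0,"twist":0},{"dx":-18,"dy":-19.4,"dz":0,"twist":0},{"dx":-22,"dy":-23.7,"dz":0,"twist":0},{"dx":-26,"dy":-28,"dz":0,"twist":0},{"dx":-30,"dy":-32.3,"dz":0,"twist":0},{"dx":-34,"dy":-36.6,"dz":0,"twist":0},{"dx":-38,"dy":-41,"dz":0,"twist":0},{"dx":-42,"dy":-45.3,"dz":0,"twist":0}]' 45 60
```

```text
time: 1.5
eef_pos: [0.461, 0.1154, 0.2316]
tcp_rot: [0.118, 0.993, 0.0, 0.0]
contact_force: [1.3, 0.4, -0.4]
opening: 0.457
finger_force: 0.0
```

```bash
python3 -m pendant '[{"dx":-4,"dy":-4.3,"dz":0,"twist":0},{"dx":-8,"dy":-8.6,"dz":0,"twist":0},{"dx":-12,"dy":-13,"dz":0,"twist":0},{"dx":-15.5,"dy":-17,"dz":0,"twist":0},{"dx":-18,"dy":-19.6,"dz":0,"twist":-3.6},{"dx":-18.4,"dy":-19.8,"dz":0,"twist":-3.6},{"dx":-18.4,"dy":-19.8,"dz":0,"twist":-3.6},{"dx":-18.4,"dy":-19.8,"dz":0,"twist":-3.6}]'; python3 m.py w2.png
```

```text
time: 2.5
eef_pos: [0.5923, -0.1171, 0.2313]
tcp_rot: [0.086, 0.996, 0.0, -0.0]
contact_force: [0.2, 0.0, 0.8]
opening: 0.451
finger_force: 0.0
[ 0.5923 -0.1171  0.2314] [-0.06  0.61  0.44]
tool y deg 80.10599703379759
red [322. 223.] [314 195  17  57 899] ztop 0.1029 c [ 592.  -118.5] sz [13.  44.5] ang 80.4
red [188. 475.] [175 471  27   9 160] ztop 0.1086 c [ 714.9 -224. ] sz [ 19.7 319. ] ang 56.0
blue [442. 166.] [422 153  40  26 641] ztop 0.1028 c [564.2 -12.2] sz [14.4 14.7] ang 2.5
yel [ 62. 168.] [   0  136  103   80 4164] ztop 0.0768 c [ 515.1 -354.2] sz [31.4 62. ] ang 85.3
yel [577. 207.] [ 552  183   46   51 1177] ztop 0.0392 c [638.1 130.2] sz [25.  48.5] ang 76.6
yel [ 85. 245.] [  19  214  105   82 2958] ztop 0.0769 c [ 590.7 -363.2] sz [62.5 34.4] ang 16.0
yel [430. 230.] [421 222  19  18 258] ztop 0.0543 c [630.4 -19. ] sz [14.7 16.8] ang 34.9
yel [468. 322.] [ 438  295   61   55 2587] ztop 0.0132 c [770.7  27.4] sz [67.8 67.5] ang 72.3
yel [198. 451.] [ 171  422   46   58 1296] ztop 0.0966 c [ 717.9 -223.8] sz [ 31.8 340.7] ang 56.0
```

View pics/w2.png

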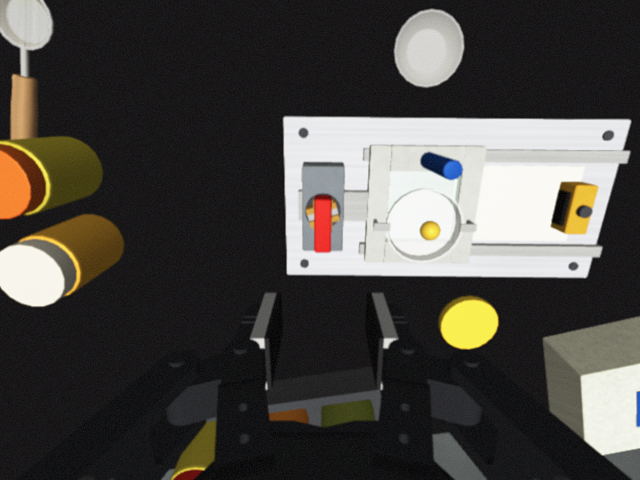

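Wrist view: red handle at (322,223) on the collar, blue post top at (450,170), yellow stop at (577,207), fingers lined up along the fixture's y. Handle at (0.592,-0.1185), top at 0.103. I'll go down and grip it.

```bash
python3 -m pendant '[{"dx":0,"dy":-0.14,"dz":4,"twist":0},{"dx":0,"dy":-0.14,"dz":8,"twist":0},{"dx":0,"dy":-0.14,"dz":12,"twist":0},{"dx":0,"dy":-0.14,"dz":14.5,"twist":0},{"dx":0,"dy":-0.14,"dz":15.7,"twist":0},{"dx":0,"dy":-0.14,"dz":15.7,"twist":0},{"dx":0,"dy":-0.14,"dz":15.7,"twist":0}]'
python3 -m pendant '[{"dx":0,"dy":0,"dz":0,"twist":0},{"dx":0,"dy":0,"dz":0,"twist":0},{"dx":0,"dy":0,"dz":0,"twist":0},{"dx":0,"dy":0,"dz":0,"twist":0},{"dx":0,"dy":0,"dz":0,"twist":0},{"dx":0,"dy":0,"dz":0,"twist":0}]' 0 60
```

```text
time: 3.42
eef_pos: [0.5936, -0.1199, 0.076]
tcp_rot: [0.087, 0.996, -0.0, 0.001]
contact_force: [0.8, -0.3, 0.9]
opening: 0.448
finger_force: 0.0
time: 4.18
eef_pos: [0.5931, -0.1195, 0.0746]
tcp_rot: [0.087, 0.996, 0.0, 0.001]
contact_force: [3.0, 3.5, 1.0]
opening: 0.148
finger_force: 59.7
```

```bash
for i in 1; do python3 -m pendant '[{"dx":0,"dy":0,"dz":-0.2,"twist":0},{"dx":0,"dy":0,"dz":-0.2,"twist":0},{"dx":0,"dy":0,"dz":-0.2,"twist":0}]'; python3 -m pendant '[{"dx":0,"dy":0,"dz":-0.2,"twist":0},{"dx":0,"dy":0,"dz":-0.2,"twist":0},{"dx":0,"dy":0,"dz":-0.2,"twist":0}]'; python3 -m pendant '[{"dx":0,"dy":0,"dz":-0.2,"twist":0},{"dx":0,"dy":0,"dz":-0.2,"twist":0},{"dx":0,"dy":0,"dz":-0.2,"twist":0}]'; python3 -m pendant '[{"dx":0,"dy":0,"dz":-0.2,"twist":0},{"dx":0,"dy":0,"dz":-0.2,"twist":0},{"dx":0,"dy":0,"dz":-0.2,"twist":0}]'; done | grep -E 'eef_pos|contact'
```

```text
eef_pos: [0.593, -0.1195, 0.0762]
contact_force: [2.9, 4.2, 0.3]
eef_pos: [0.5927, -0.1194, 0.0769]
contact_force: [5.8, 2.7, -5.3]
eef_pos: [0.5926, -0.1194, 0.0785]
contact_force: [6.2, 3.4, -6.6]
eef_pos: [0.5925, -0.1194, 0.0803]
contact_force: [5.7, 2.1, -8.2]
```

```bash
for i in 1; do python3 -m pendant '[{"dx":0,"dy":0,"dz":-0.2,"twist":0},{"dx":0,"dy":0,"dz":-0.4,"twist":0},{"dx":0,"dy":0,"dz":-0.4,"twist":0},{"dx":0,"dy":0,"dz":-0.4,"twist":0}]'; python3 -m pendant '[{"dx":0,"dy":0,"dz":-0.2,"twist":0},{"dx":0,"dy":0,"dz":-0.2,"twist":0},{"dx":0,"dy":0,"dz":-0.2,"twist":0}]'; python3 -m pendant '[{"dx":0,"dy":0,"dz":-0.1,"twist":0},{"dx":0,"dy":0,"dz":-0.1,"twist":0},{"dx":0,"dy":0,"dz":-0.1,"twist":0}]'; done | grep -E 'eef_pos|contact|opening'
```

```text
eef_pos: [0.5925, -0.1194, 0.0838]
contact_force: [7.2, 2.7, -9.6]
opening: 0.154
eef_pos: [0.5924, -0.1194, 0.0856]
contact_force: [7.6, 2.1, -10.3]
opening: 0.154
eef_pos: [0.5924, -0.1193, 0.0864]
contact_force: [6.8, 2.8, -9.8]
opening: 0.15
```

```bash
for i in 1; do python3 -m pendant '[{"dx":0,"dy":0,"dz":-0.1,"twist":0},{"dx":0,"dy":0,"dz":-0.1,"twist":0},{"dx":0,"dy":0,"dz":-0.1,"twist":0}]'; python3 -m pendant '[{"dx":0,"dy":0,"dz":-0.1,"twist":0},{"dx":0,"dy":0,"dz":-0.1,"twist":0},{"dx":0,"dy":0,"dz":-0.1,"twist":0}]'; python3 -m pendant '[{"dx":0,"dy":0,"dz":-0.1,"twist":0},{"dx":0,"dy":0,"dz":-0.1,"twist":0},{"dx":0,"dy":0,"dz":-0.1,"twist":0}]'; done | grep -E 'eef_pos|contact|opening'
```

```text
eef_pos: [0.5923, -0.1193, 0.0873]
contact_force: [8.2, 3.3, -11.1]
opening: 0.156
eef_pos: [0.5923, -0.1193, 0.0882]
contact_force: [7.6, 2.6, -11.7]
opening: 0.153
eef_pos: [0.5923, -0.1193, 0.0891]
contact_force: [7.5, 2.6, -12.3]
opening: 0.15
```

```bash
for i in 1; do python3 -m pendant '[{"dx":-0.1,"dy":0.05,"dz":0,"twist":0},{"dx":-0.1,"dy":0.05,"dz":0,"twist":0},{"dx":-0.1,"dy":0.05,"dz":0,"twist":0}]'; python3 -m pendant '[{"dx":0,"dy":0,"dz":-0.1,"twist":0},{"dx":0,"dy":0,"dz":-0.1,"twist":0},{"dx":0,"dy":0,"dz":-0.1,"twist":0}]';  done | grep -E 'eef_pos|contact|opening'
```

```text
eef_pos: [0.5926, -0.1192, 0.0887]
contact_force: [6.6, 1.5, -11.3]
opening: 0.15
eef_pos: [0.5926, -0.1192, 0.0897]
contact_force: [6.5, 1.4, -12.3]
opening: 0.15
```

```bash
for i in 1; do python3 -m pendant '[{"dx":0,"dy":0,"dz":-0.1,"twist":0},{"dx":0,"dy":0,"dz":-0.1,"twist":0},{"dx":0,"dy":0,"dz":-0.1,"twist":0}]'; python3 -m pendant '[{"dx":0,"dy":0,"dz":-0.05,"twist":0},{"dx":0,"dy":0,"dz":-0.05,"twist":0},{"dx":0,"dy":0,"dz":-0.05,"twist":0}]';  done | grep -E 'eef_pos|contact|opening'
```

```text
eef_pos: [0.5926, -0.1192, 0.0905]
contact_force: [6.2, 1.0, -13.3]
opening: 0.152
eef_pos: [0.5926, -0.1191, 0.0909]
contact_force: [6.5, 1.7, -12.5]
opening: 0.149
```

```bash
for i in 1; do python3 -m pendant '[{"dx":0,"dy":0,"dz":-0.05,"twist":0},{"dx":0,"dy":0,"dz":-0.05,"twist":0},{"dx":0,"dy":0,"dz":-0.05,"twist":0}]'; python3 -m pendant '[{"dx":0,"dy":0,"dz":-0.05,"twist":0},{"dx":0,"dy":0,"dz":-0.05,"twist":0},{"dx":0,"dy":0,"dz":-0.05,"twist":0}]';  done | grep -E 'time|eef_pos|contact|opening'
```

```text
time: 9.93
eef_pos: [0.5925, -0.1192, 0.0911]
contact_force: [6.7, 0.8, -14.1]
opening: 0.148
time: 10.3
eef_pos: [0.5925, -0.1191, 0.0912]
contact_force: [8.6, 1.1, -14.6]
opening: 0.152
```

The stiffness has jumped, so the spindle is lightly on the buffer. Now the clockwise twist.

```bash
python3 -m pendant '[{"dx":0,"dy":0,"dz":0,"twist":4},{"dx":0,"dy":0,"dz":0,"twist":8},{"dx":0,"dy":0,"dz":0,"twist":12},{"dx":0,"dy":0,"dz":0,"twist":16},{"dx":0,"dy":0,"dz":0,"twist":20},{"dx":0,"dy":0,"dz":0,"twist":20}]'; python3 -c "
from h import *;print(ctrl.get_state()['wrist_torque'])"
```

```text
time: 11.05
eef_pos: [0.5923, -0.1192, 0.0912]
tcp_rot: [0.259, 0.966, 0.0, -0.001]
contact_force: [7.5, 1.0, -15.3]
opening: 0.152
finger_force: 58.5
[ 0.16375401 -1.6204889  -0.006944  ]
```

```bash
python3 -m pendant '[{"dx":0,"dy":0,"dz":0,"twist":7},{"dx":0,"dy":0,"dz":0,"twist":14},{"dx":0,"dy":0,"dz":0,"twist":21},{"dx":0,"dy":0,"dz":0,"twist":28},{"dx":0,"dy":0,"dz":0,"twist":35},{"dx":0,"dy":0,"dz":0,"twist":42},{"dx":0,"dy":0,"dz":0,"twist":49},{"dx":0,"dy":0,"dz":0,"twist":53},{"dx":0,"dy":0,"dz":0,"twist":55},{"dx":0,"dy":0,"dz":0,"twist":55}]'; python3 -c "
from h import *;print(ctrl.get_state()['wrist_torque'])"; python3 m.py w3.png
```

```text
time: 12.3
eef_pos: [0.5918, -0.1192, 0.0911]
tcp_rot: [0.676, 0.737, -0.001, -0.001]
contact_force: [6.2, 1.0, -14.6]
opening: 0.149
finger_force: 58.9
[ 0.17043648 -1.38282871 -0.02070267]
[ 0.5918 -0.1192  0.0911] [  6.73   1.1  -14.82]
tool y deg 5.018791268224615
red [326. 324.] [ 308  257   38  129 4002] ztop 0.1176 c [ 592.6 -117.8] sz [13.7 45.9] ang 4.1
blue [278.  42.] [ 250    9   55   70 2574] ztop 0.1031 c [565.3 -11.9] sz [14.7 14.9] ang 29.2
yel [620.  44.] [ 595    0   45   93 3523] ztop 0.0132 c [748.2  14.1] sz [19.2 51.2] ang 23.1
yel [423.  87.] [ 403   66   40   42 1259] ztop 0.0543 c [631.3 -17.9] sz [17.7 17.6] ang 13.5
yel [635. 471.] [628 456  12  24 152] ztop 0.0342 c [ 848.9 -278.8] sz [12.   4.3] ang 40.5
```

View pics/w3.png

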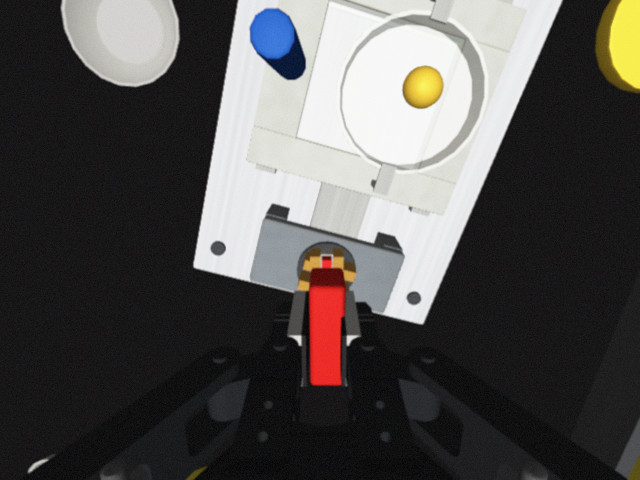

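Handle (325,325) and cross pin (326,262) have turned about 75° with the tool. I'll let the spindle down into the notch.

```bash
python3 -m pendant '[{"dx":0,"dy":0,"dz":0.2,"twist":0},{"dx":0,"dy":0,"dz":0.4,"twist":0},{"dx":0,"dy":0,"dz":0.6,"twist":0},{"dx":0,"dy":0,"dz":0.6,"twist":0},{"dx":0,"dy":0,"dz":0.6,"twist":0}]';python3 -m pendant '[{"dx":0,"dy":0,"dz":0.1,"twist":0},{"dx":0,"dy":0,"dz":0.2,"twist":0},{"dx":0,"dy":0,"dz":0.2,"twist":0},{"dx":0,"dy":0,"dz":0.2,"twist":0}]'
```

```text
time: 12.98
eef_pos: [0.5922, -0.1193, 0.0877]
tcp_rot: [0.675, 0.737, -0.001, -0.001]
contact_force: [3.7, 0.9, -10.6]
opening: 0.15
finger_force: 59.2
time: 13.48
eef_pos: [0.5927, -0.1192, 0.0874]
tcp_rot: [0.675, 0.738, -0.001, -0.001]
contact_force: [0.3, 1.4, -11.9]
opening: 0.151
finger_force: 59.1
```

```bash
python3 -m pendant '[{"dx":0,"dy":0,"dz":0,"twist":0},{"dx":0,"dy":0,"dz":0,"twist":0}]';python3 -m pendant '[{"dx":0,"dy":0,"dz":0.1,"twist":0},{"dx":0,"dy":0,"dz":0.2,"twist":0},{"dx":0,"dy":0,"dz":0.2,"twist":0},{"dx":0,"dy":0,"dz":0.2,"twist":0}]'; python3 m.py w4.png
```

```text
time: 13.72
eef_pos: [0.5928, -0.1192, 0.0874]
tcp_rot: [0.675, 0.738, -0.001, -0.001]
contact_force: [-0.2, 1.7, -9.6]
opening: 0.149
finger_force: 59.1
time: 14.22
eef_pos: [0.5932, -0.1193, 0.0863]
tcp_rot: [0.675, 0.738, -0.0, -0.001]
contact_force: [-4.3, 1.7, -3.7]
opening: 0.15
finger_force: 60.0
[ 0.5932 -0.1193  0.0863] [-5.42  2.17 -4.09]
tool y deg 5.044776929313337
red [323. 325.] [ 305  256   37  130 4137] ztop 0.1128 c [ 592.6 -118.1] sz [14.1 46.3] ang 5.1
blue [272.  39.] [ 243    3   59   74 2856] ztop 0.1032 c [565.3 -11.8] sz [15. 15.] ang 61.6
yel [621.  43.] [ 599    0   41   92 3165] ztop 0.0131 c [748.1  13.3] sz [16.2 49.7] ang 25.9
yel [423.  85.] [ 403   64   40   43 1335] ztop 0.0541 c [631.2 -18. ] sz [18.  17.3] ang 4.3
```

Top went down 4.8 mm to 0.1128 and the pull fell to 4 N, so it is seated. I'll open, rise and look.

```bash
python3 -m pendant '[{"dx":0,"dy":0,"dz":0,"twist":0},{"dx":0,"dy":0,"dz":0,"twist":0},{"dx":0,"dy":0,"dz":0,"twist":0},{"dx":0,"dy":0,"dz":0,"twist":0}]' 45;python3 -m pendant '[{"dx":0,"dy":0,"dz":-2,"twist":0},{"dx":0,"dy":0,"dz":-5,"twist":0},{"dx":0,"dy":0,"dz":-9,"twist":0},{"dx":0,"dy":0,"dz":-12,"twist":0},{"dx":0,"dy":0,"dz":-12,"twist":0},{"dx":0,"dy":0,"dz":-12,"twist":0}]'; python3 m.py w5.png
```

```text
time: 14.78
eef_pos: [0.5943, -0.1198, 0.0866]
tcp_rot: [0.675, 0.737, 0.0, 0.001]
contact_force: [0.3, -0.6, -0.4]
opening: 0.448
finger_force: 0.0
time: 15.52
eef_pos: [0.5932, -0.1193, 0.2055]
tcp_rot: [0.675, 0.737, -0.0, -0.0]
contact_force: [-0.7, 0.4, -0.4]
opening: 0.448
finger_force: 0.0
[ 0.5928 -0.1191  0.2045] [ 0.59 -0.1  -0.84]
tool y deg 5.032451045133969
red [323. 236.] [ 314  203   20   66 1242] ztop 0.1128 c [ 592.8 -118.5] sz [14.  46.2] ang 4.5
red [636. 291.] [632 272   8  38 196] ztop 0.1045 c [ 841.  -145.1] sz [ 5.2 30.6] ang 17.7
red [615. 445.] [ 576  421   64   59 2224] ztop 0.1163 c [ 773.6 -213.8] sz [ 34.7 329.8] ang 52.6
blue [297.  76.] [284  62  26  31 577] ztop 0.1031 c [565.1 -11.8] sz [14.  14.5] ang 32.6
yel [543.  57.] [ 500   12   87   90 6014] ztop 0.0134 c [770.3  27.2] sz [67.7 66.4] ang 4.4
yel [383.  98.] [372  87  23  24 427] ztop 0.0543 c [631.4 -17.9] sz [16.6 17.1] ang 75.0
yel [570. 396.] [ 529  359  104   74 3673] ztop 0.096 c [ 761.  -204.1] sz [ 41.2 305.8] ang 52.0
yel [308. 407.] [ 280  386   54   41 1386] ztop 0.0542 c [ 586.1 -234.2] sz [ 40.5 251. ] ang 5.6
yel [207. 430.] [195 417  22  32 287] ztop 0.0799 c [ 529.6 -237.6] sz [279.   13.7] ang 72.4
```

View pics/w5.png

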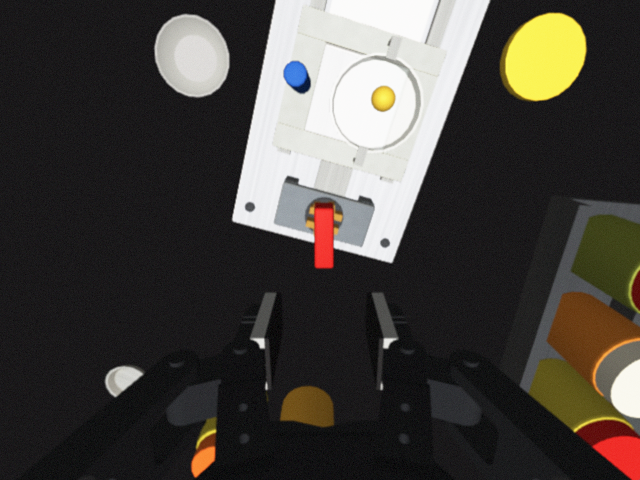

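Wrist view: handle (323,236) stays turned and high (top 0.113, about 75°), and the post is still at (296,74). Plunger parked. Next, shut fingers behind the post, tool x turned along the rails.

```bash
python3 -m pendant '[{"dx":3,"dy":-1,"dz":0,"twist":5},{"dx":6,"dy":-2,"dz":0,"twist":10},{"dx":7.9,"dy":-2.6,"dz":0,"twist":15},{"dx":7.9,"dy":-2.6,"dz":2,"twist":15},{"dx":7.9,"dy":-2.6,"dz":6,"twist":15},{"dx":7.9,"dy":-2.6,"dz":10,"twist":15},{"dx":7.9,"dy":-2.6,"dz":13,"twist":15},{"dx":7.9,"dy":-2.6,"dz":13.5,"twist":15},{"dx":7.9,"dy":-2.6,"dz":13.5,"twist":15},{"dx":7.9,"dy":-2.6,"dz":13.5,"twist":15}]' 0 20; python3 m.py w6.png
```

```text
time: 16.82
eef_pos: [0.5619, -0.0435, 0.0722]
tcp_rot: [0.766, 0.643, 0.001, 0.001]
contact_force: [0.2, -0.6, 0.3]
opening: 0.0
finger_force: 0.0
[ 0.5619 -0.0434  0.0724] [ 0.52 -0.64  0.54]
tool y deg -9.957779291815415
blue [318. 250.] [ 296  206   43   84 2678] ztop 0.1029 c [565.  -10.9] sz [14.9 14.9] ang 30.5
yel [628.  84.] [ 610   28   30  105 2164] ztop 0.0127 c [741.9  24.8] sz [10.9 48.9] ang 6.5
yel [453. 214.] [ 433  196   40   37 1160] ztop 0.0542 c [630.9 -17.1] sz [17.5 16.3] ang 48.1
```

View pics/w6.png

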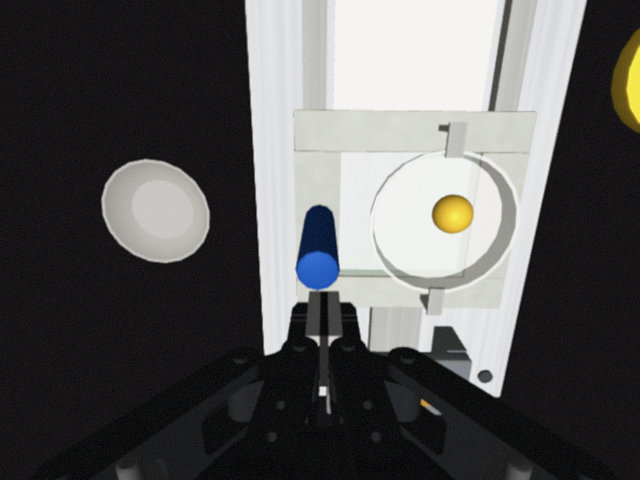

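Post (318,270) stands straight ahead of the shut fingers. Pushing gently.

```bash
python3 -m pendant '[{"dx":0.6,"dy":-0.25,"dz":0,"twist":0},{"dx":1.1,"dy":-0.25,"dz":0,"twist":0},{"dx":1.4,"dy":-0.25,"dz":0,"twist":0},{"dx":1.9,"dy":-0.25,"dz":0,"twist":0},{"dx":2.5,"dy":-0.25,"dz":0,"twist":0},{"dx":3.1,"dy":-0.25,"dz":0,"twist":0},{"dx":3.8,"dy":-0.25,"dz":0,"twist":0},{"dx":4.5,"dy":-0.25,"dz":0,"twist":0},{"dx":5.2,"dy":-0.25,"dz":0,"twist":0},{"dx":5.5,"dy":-0.25,"dz":0,"twist":0}]'; python3 m.py w7.png
```

```text
time: 18.12
eef_pos: [0.5678, 0.0122, 0.0707]
tcp_rot: [0.766, 0.643, -0.0, -0.0]
contact_force: [0.7, -1.6, 1.0]
opening: 0.001
finger_force: 0.8
[0.5677 0.0125 0.0707] [-0.05  0.23 -0.28]
tool y deg -9.943317672767469
blue [328. 281.] [ 307  231   44   94 3047] ztop 0.1028 c [572.6  30.3] sz [15.3 16.7] ang 2.4
yel [433.  18.] [ 375    0  122   40 3616] ztop 0.0392 c [637.8 126.7] sz [12.6 49.8] ang 78.6
yel [621. 181.] [ 595  124   45  109 3526] ztop 0.0131 c [745.8  26.8] sz [19.9 60.8] ang 3.6
yel [459. 240.] [ 440  222   39   36 1124] ztop 0.0541 c [638.5  25. ] sz [17.4 16.1] ang 38.4
```

```bash
python3 -m pendant '[{"dx":0.4,"dy":0,"dz":0,"twist":0},{"dx":1,"dy":0,"dz":0,"twist":0},{"dx":1.6,"dy":0,"dz":0,"twist":0},{"dx":2.2,"dy":0,"dz":0,"twist":0},{"dx":2.8,"dy":0,"dz":0,"twist":0},{"dx":3.1,"dy":0,"dz":0,"twist":0},{"dx":3.3,"dy":0,"dz":0,"twist":0},{"dx":3.4,"dy":0,"dz":0,"twist":0},{"dx":3.4,"dy":0,"dz":0,"twist":0}]'; python3 -m pendant '[{"dx":0.1,"dy":0,"dz":0,"twist":0},{"dx":0.2,"dy":0,"dz":0,"twist":0},{"dx":0.2,"dy":0,"dz":0,"twist":0}]';  python3 -m pendant '[{"dx":0.1,"dy":0,"dz":0,"twist":0},{"dx":0.1,"dy":0,"dz":0,"twist":0}]'
```

```text
time: 19.3
eef_pos: [0.5735, 0.0453, 0.0708]
tcp_rot: [0.766, 0.643, -0.0, -0.0]
contact_force: [-0.0, -0.7, 0.3]
opening: -0.002
finger_force: 0.3
time: 19.68
eef_pos: [0.5739, 0.0471, 0.0708]
tcp_rot: [0.766, 0.643, -0.0, -0.0]
contact_force: [-0.5, -1.7, -0.6]
opening: -0.002
finger_force: 0.6
time: 19.92
eef_pos: [0.5741, 0.0481, 0.0708]
tcp_rot: [0.766, 0.643, -0.0, -0.0]
contact_force: [-0.3, -1.5, -1.1]
opening: 0.002
finger_force: 0.6
```

```bash
(python3 -m pendant '[{"dx":0.05,"dy":0,"dz":0,"twist":0},{"dx":0.1,"dy":0,"dz":0,"twist":0},{"dx":0.1,"dy":0,"dz":0,"twist":0}]';  python3 -m pendant '[{"dx":0.05,"dy":0,"dz":0,"twist":0},{"dx":0.1,"dy":0,"dz":0,"twist":0},{"dx":0.1,"dy":0,"dz":0,"twist":0}]'; python3 -m pendant '[{"dx":0.05,"dy":0,"dz":0,"twist":0},{"dx":0.1,"dy":0,"dz":0,"twist":0},{"dx":0.1,"dy":0,"dz":0,"twist":0}]')|grep -E 'eef|cont'
```

```text
eef_pos: [0.5743, 0.0491, 0.0708]
contact_force: [-1.2, -0.9, -1.2]
eef_pos: [0.5745, 0.0501, 0.0708]
contact_force: [-0.9, -0.8, -0.2]
eef_pos: [0.5747, 0.0511, 0.0708]
contact_force: [-1.5, -0.7, 0.3]
```

```bash
(python3 -m pendant '[{"dx":0.05,"dy":0,"dz":0,"twist":0},{"dx":0.1,"dy":0,"dz":0,"twist":0},{"dx":0.1,"dy":0,"dz":0,"twist":0}]';  python3 -m pendant '[{"dx":0.05,"dy":0,"dz":0,"twist":0},{"dx":0.1,"dy":0,"dz":0,"twist":0},{"dx":0.1,"dy":0,"dz":0,"twist":0}]')|grep -E 'eef|cont'
```

```text
eef_pos: [0.5749, 0.052, 0.0708]
contact_force: [-0.4, -1.3, -0.6]
eef_pos: [0.5751, 0.053, 0.0708]
contact_force: [-0.5, -1.0, -0.4]
```

```bash
(python3 -m pendant '[{"dx":0.05,"dy":0,"dz":0,"twist":0},{"dx":0.1,"dy":0,"dz":0,"twist":0},{"dx":0.1,"dy":0,"dz":0,"twist":0}]';  python3 -m pendant '[{"dx":0.05,"dy":0,"dz":0,"twist":0},{"dx":0.1,"dy":0,"dz":0,"twist":0},{"dx":0.1,"dy":0,"dz":0,"twist":0}]')|grep -E 'eef|cont'; python3 m.py w8.png|grep -E 'blue|yel'
```

```text
eef_pos: [0.5752, 0.0537, 0.0708]
contact_force: [-0.9, -2.5, -0.6]
eef_pos: [0.5752, 0.0539, 0.0708]
contact_force: [-1.2, -6.2, -0.1]
blue [329. 281.] [ 308  231   44   94 3047] ztop 0.1028 c [580.3  71.7] sz [15.4 16.9] ang 4.0
yel [426. 106.] [ 371   82  114   51 4628] ztop 0.0392 c [638.8 131.8] sz [21.8 49.6] ang 79.8
yel [614. 246.] [ 578  190   62  107 5029] ztop 0.0132 c [751.6  27.3] sz [30.4 66.6] ang 4.0
yel [460. 240.] [ 440  222   40   36 1121] ztop 0.0542 c [646.3  67. ] sz [17.7 16.4] ang 25.5
```

View pics/w8.png

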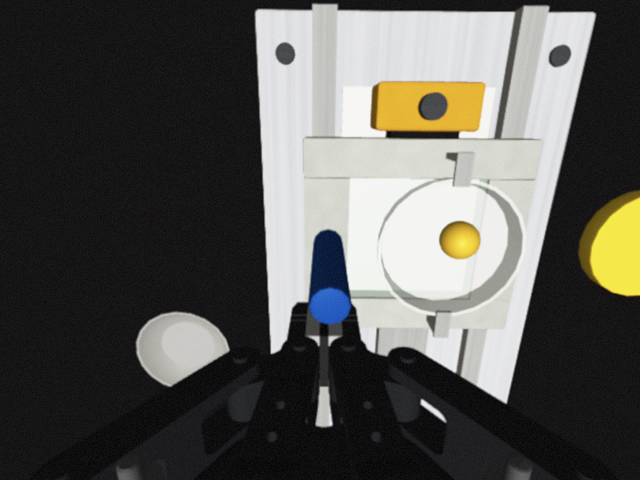

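The stage edge (row ~137) meets the rubber at (425,134) and the force is rising. A little more for about 9 N.

```bash
(python3 -m pendant '[{"dx":0.03,"dy":0,"dz":0,"twist":0},{"dx":0.06,"dy":0,"dz":0,"twist":0},{"dx":0.06,"dy":0,"dz":0,"twist":0}]';  python3 -m pendant '[{"dx":0.03,"dy":0,"dz":0,"twist":0},{"dx":0.05,"dy":0,"dz":0,"twist":0},{"dx":0.05,"dy":0,"dz":0,"twist":0},{"dx":0.05,"dy":0,"dz":0,"twist":0}]')|grep -E 'eef|cont'; python3 -m pendant '[{"dx":0,"dy":0,"dz":0,"twist":0},{"dx":0,"dy":0,"dz":0,"twist":0}]'
```

```text
eef_pos: [0.5753, 0.054, 0.0708]
contact_force: [-1.8, -7.2, 0.3]
eef_pos: [0.5753, 0.054, 0.0709]
contact_force: [-2.9, -8.1, 1.0]
time: 23.72
eef_pos: [0.5753, 0.054, 0.0708]
tcp_rot: [0.766, 0.643, -0.002, 0.001]
contact_force: [-2.8, -9.4, 1.4]
opening: 0.002
finger_force: 4.6
```

```bash
python3 -m pendant '[{"dx":0.03,"dy":0,"dz":0,"twist":0},{"dx":0.06,"dy":0,"dz":0,"twist":0},{"dx":0.06,"dy":0,"dz":0,"twist":0},{"dx":0.06,"dy":0,"dz":0,"twist":0},{"dx":0.06,"dy":0,"dz":0,"twist":0}]'|grep -E 'eef|cont'; python3 -m pendant '[{"dx":0,"dy":0,"dz":0,"twist":0},{"dx":0,"dy":0,"dz":0,"twist":0}]'
```

```text
eef_pos: [0.5753, 0.0541, 0.0709]
contact_force: [-2.5, -10.1, 0.8]
time: 24.6
eef_pos: [0.5753, 0.0541, 0.0709]
tcp_rot: [0.766, 0.643, -0.002, 0.001]
contact_force: [-3.1, -9.7, 1.6]
opening: -0.002
finger_force: 5.4
```

Pressed at about 8 N on the stop for over half a second. Backing off and rising.

```bash
python3 -m pendant '[{"dx":-0.2,"dy":0,"dz":0,"twist":0},{"dx":-0.7,"dy":0,"dz":0,"twist":0},{"dx":-1.8,"dy":0,"dz":0,"twist":0},{"dx":-2,"dy":0,"dz":-2,"twist":0},{"dx":-2,"dy":0,"dz":-6,"twist":0},{"dx":-2,"dy":0,"dz":-10,"twist":0},{"dx":-2,"dy":0,"dz":-12,"twist":0},{"dx":-2,"dy":0,"dz":-12,"twist":0},{"dx":-2,"dy":0,"dz":-12,"twist":0}]'; python3 m.py w9.png | grep -E 'red|blue|yel'; python3 - <<'E'
from h import *
c=cam('top');H=hsv(c);k=c['img'][170:280,240:405];cv2.imwrite('pics/t9.png',cv2.resize(np.hstack([k]),None,fx=4,fy=4)[:,:,::-1])
E
```

```text
time: 25.72
eef_pos: [0.5712, 0.037, 0.1891]
tcp_rot: [0.766, 0.643, -0.001, -0.001]
contact_force: [-0.4, -0.2, -0.3]
opening: -0.002
finger_force: 0.0
blue [328. 186.] [318 169  22  34 582] ztop 0.1032 c [580.3  72.4] sz [14.3 14. ] ang 81.4
yel [388.  88.] [ 357   73   66   31 1694] ztop 0.0393 c [638.6 131.2] sz [21.3 49.2] ang 80.0
yel [539. 182.] [ 499  144   82   77 4845] ztop 0.0132 c [769.8  28. ] sz [67.4 66.4] ang 41.8
yel [410. 172.] [400 161  22  22 390] ztop 0.0544 c [646.4  66.1] sz [15.7 16.7] ang 80.4
yel [624. 454.] [ 608  424   32   56 1423] ztop 0.0614 c [ 750.6 -121.5] sz [ 36.2 395.9] ang 31.0
```

View pics/w9.png

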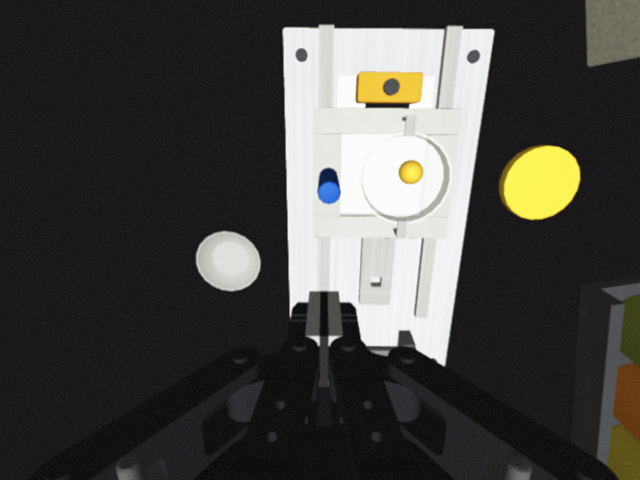

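The stage stays against the stop (edge at row ~108 touching the rubber), with the post at (329,190) where it was when pressed. The fingers are clear, so I'm handing in.

```bash
python3 -c "
from plant import ctrl
print(ctrl.sign_off())"
```

```text
the job is handed in; nothing more can be done
None
```

I parked the plunger in its rest notch, slid the stage home, pressed it at about 8 N (estimated from the wrist force) against the yellow stop, and let go; the job is handed in at about 26 s, though sign-off returned no verdict.

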